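Sort the stray pebbles, then tong up the gilded stone

TASK

Tidy up before decorating this geode panel: first put the two stray pebbles back into the tubs of their own colour, green with green and black with black. Then take the tongs, close their jaws on the freshly gilded stone on the drying stand, lift it off and finish still holding it in the tongs about 10 cm above the pale centre of the panel; nothing is put down. The gilding is wet and the panel tacky, so fingers must never touch the stone, nothing may touch the panel, the stone must not be dropped, and the pigment jar, cup and brush stay where they are.

Things in the scene. Friction and masses are not known exactly. Their poses are not given: they have to be found in the camera images.
- tongs: Steel spring tongs with black grips, 192 mm long, 24 mm high, 0.09 kg, lying on their side: the arms open and close horizontally and symmetrically. Origin on the mid-line between the black grips, at the underside; x along the mid-line to the jaws, y across, z up. Hinge pin at x = -85 mm; the frame belongs to the pin and stays on the mid-line however far the arms close.
- tongs_grip (a point): Point between the black grips, 12 mm above the tongs' underside. Grips: x -30 to 30 mm, 24 mm high; pinch across y. Over their outsides here: 54 mm open at rest, 34 mm (faces parallel) with the jaws on the stone. Springs push each grip outwards with 4 N at rest, 8.5 N on the stone: squeezed part-way, say to 46 mm, the tongs can be carried with open jaws.
- tongs_jaw (a point): Point midway between the V-shaped jaws, where the stone's centre belongs: 90 mm along the tongs' x from the grip point, same height. Jaws 18 mm high (9 mm above and below this point), from 15 mm behind to 15 mm past it. Clear gap about 63 mm at rest, 48 mm with the grips squeezed to 46 mm; 83 mm over their outsides at rest.
- tongs_left (a joint): How far each arm of the tongs is turned inwards, rad: 0 open at rest, about 0.12 closed on the stone, 0.18 fully shut (empty).
- stone: Gilded gold-coloured stone, a round upright barrel 32 mm in diameter and 36 mm high with straight sides between 9 and 27 mm height, about 0.06 kg; stands loose on the drying stand. Origin at the centre of its underside, z up. Never to be touched by the fingers or arm.
- stone_centre (a point): Centre of the gilded stone, 18 mm above its underside.
- stand: White drying stand, fixed: an upturned little cup, 40 mm high, 42 mm across its flat top, 68 mm across its foot. Origin at the centre of its underside.
- panel: Resin geode panel, fixed, lying flat: about 240 mm across with a wavy black edge and gold, green and white rings, 14 mm thick. Tacky: nothing may touch it. Origin at the centre of its underside.
- panel_centre (a point): Centre of the pale disc (100 mm across) in the middle of the panel, on its top, 14 mm above the bench.
- pebble_green: Stray green pebble lying on the bench: round, 31 mm in diameter, 22 mm high, straight sides between 6 and 16 mm height, about 0.03 kg, loose. Origin at the centre of its underside.
- pebble_green_centre (a point): Centre of the stray green pebble, 11 mm above its underside.
- tub_green: Clear round tub with green chips in it, fixed: 90 mm across the rim, 80 mm across the foot, 40 mm high, wall 3 mm. Origin at the centre of its underside. The two tubs may stand in either place.
- tub_green_in (a point): Centre of the layer of green chips in the tub, 11 mm above the bench; a pebble put in lies here.
- pebble_black: Stray black pebble lying on the bench: round, 31 mm in diameter, 22 mm high, straight sides between 6 and 16 mm height, about 0.03 kg, loose. Origin at the centre of its underside.
- pebble_black_centre (a point): Centre of the stray black pebble, 11 mm above its underside.
- tub_black: Clear round tub with black chips in it, fixed: 90 mm across the rim, 80 mm across the foot, 40 mm high, wall 3 mm. Origin at the centre of its underside. The two tubs may stand in either place.
- tub_black_in (a point): Centre of the layer of black chips in the tub, 11 mm above the bench; a pebble put in lies here.
- pigment: Bystander: pigment jar with a blue label and black cap, 42 mm across, 70 mm high, loose. Origin at the centre of its underside.
- cup: Bystander: white mixing cup, 60 mm across the rim, 60 mm high, loose. Origin at the centre of its underside.
- brush: Bystander: brush, 170 mm long, lying on the bench at the left. Origin at the middle of its underside; its x axis runs along it towards the bristles.

How it is judged:
By the outcome, as a careful person would: the job done as asked, in the order asked, and still so for the second after the job is handed in, while the arm keeps its last pose, push and grip.
It also fails if it takes over 70 s, if anything falls off the work surface, if the arm or the gripper's body presses on something with over 40 N, if the wrist force passes 120 N, or if a joint passes its speed limit or range.

ROBOT

A 6-joint arm with a two-finger parallel gripper is mounted at the origin on the work surface. World frame = base frame: x ahead of the robot, y to its left, z up, the work surface at z = 0. Lengths are in mm, angles in rad, forces in N, time in s.
With the tool pointing down it reaches from about 300 to 775 mm from the base axis. Payload 14.6 kg.
Tool frame: the origin (TCP) lies midway between the tips of the shut fingers; the grasp point (between the pads) lies 19 mm behind it; z points along the fingers, y is the line along which they close (so a half turn about z gives the same grasp; the last joint's range is limited). The gripper opens to 94 mm and grips with 3 to 60 N. Pads are 16 mm wide; open, the fingers measure 119 mm over their backs; the gripper's body (75 mm by 177 mm) begins 78 mm behind the grasp point.
Start: joints at [1.158, 0.3, 1.521, -0, 1.321, -0.067], TCP at [186.419, 517.433, 205.446] pointing down, gripper open.
Joint ranges: [-3.03, 3.03], [-0.79, 2.21], [0.23, 2.52], [-1.04, 4.18], [0, 3.07], [-2.55, 2.55]. Speed limits (rad/s): [2.22, 2.22, 2.57, 3.14, 3.14, 3.14].

INTERFACE

Orientations are given as [roll, pitch, yaw] about the fixed x, y, z axes, in that order (R = Rz(yaw) Ry(pitch) Rx(roll)).
In Python, from cell import manip gives the robot as it stands.
- The arm moves only by the shell command python3 -m creep 'ROWS' [OPENING] [FORCE]. ROWS is text: rows parted by semicolons, each of 6 numbers parted by spaces: the shift along the tool's x, y, z normalised to -1 to 1, where 1 is 4 cm, then the turn, a rotation vector about the tool's x, y, z normalised to -1 to 1, where 1 is pi rad. In form: dx dy dz ax ay az; .... A call has 1 to 20 rows; each row shifts and turns the commanded pose from where the row before left it, along the tool's axes as they then stand; what a row does not reach is not made up. A row lasts 1/8 s, in which the tool goes at most 62.5 mm and 10.7 degrees, less where a joint would pass 70% of its speed; a pose out of reach is approached as far as the arm can. A call with a number of a shift or a turn outside -1 to 1 is refused whole. A call with a gripper value outside its range is refused whole. OPENING is the closure, from 0 (fully open) to 1 (shut), set as the call begins (- or left out, the last holds). The fingers move at their own pace and stop on an object; FORCE is the grip in N (left out, the last holds). Time passes only in rows, so rows that do not move let the fingers close. It gives the time, the measured TCP pose, the force, the opening and the grip force at its end, in the units of the state.
- manip.read_state(): the state, without advancing time (a new reading comes with each control period).
- manip.camera(name): name is "scene" or "top" or "wrist"; returns a dict with "color" (480x640x3 uint8, red, green, blue), "range_z" (480x640 float32, mm along the optical axis (not along the pixel's ray), 0 where there is no reading), "camera_matrix" (3x3 intrinsics, pixels), "k1" (the pictures are not rectified: a ray, as slopes to the right and down, at radius r is drawn at 1 + k1 r^2 times it, then the intrinsics apply), "T" (4x4, takes a point from camera to world coordinates). Camera axes: x right, y down, z forward; pixel columns grow to the right and rows downward; lengths in mm; the calibration is good to about 2 mm. A picture is of the moment at which its call begins.
- manip.sign_off(): hands the job in; it is judged then, once.
The state is a dict: "clock": time; "joints": joint angles; "qd": joint speeds; "effort": joint torques, N m; "eef_pos": TCP position; "eef_rot": TCP orientation; "wrist_force": force on the tool from outside, world axes, zero at the start; "moment": the same for the moment, N m; "finger_gap": finger opening in mm; "finger_force": force on a finger pad.
Only numpy, scipy, OpenCV 4.12 (cv2) and the standard library are available. Lean on these libraries where they do the work, as an engineer would, in place of code of your own. Each camera call takes 0.05 s, during which the arm holds its last target. There are 200 camera calls.

## Working session

There is one attempt and no reset: what is moved stays moved. The work goes in short steps, Python scripts to look and compute and a shell command to move; the robot and the scene stay as the last step left them, time stands still between calls to the robot, and variables do not carry over. Pictures are saved under pics/ and viewed, at most 13 in all, crops included, and the job is handed in when it is done.

```bash
mkdir -p pics; ls
cat > h.py <<'E'
import numpy as np,cv2
from cell import manip
def P(c,u,v,z=None):
    K=c["camera_matrix"];a=np.array([(u-K[0,2])/K[0,0],(v-K[1,2])/K[1,1]])
    s=a.copy()
    for _ in range(20): s=a/(1+c["k1"]*(s@s))
    d=np.array([s[0],s[1],1.]);T=np.array(c["T"])
    if z is None: 
        k=c["range_z"][int(round(v)),int(round(u))]
    else: k=(z-T[2,3])/(T[:3,:3]@d)[2]
    return (T@np.r_[d*k,1])[:3]
def save(c,n): cv2.imwrite(f"pics/{n}.png",c["color"][...,::-1])
E
python3 - <<'E'
from h import *
import pickle
for n in("top","scene"):
    c=manip.camera(n);save(c,n);pickle.dump(c,open(n+".pkl","wb"));print(n,c["T"].round(2).tolist(),c["k1"],c["camera_matrix"].tolist())
print(manip.read_state())
E
```

```text
pics
top [[-0.03, -0.99, 0.1, 469.05], [-1.0, 0.03, -0.01, 8.75], [0.01, -0.1, -0.99, 1002.4], [0.0, 0.0, 0.0, 1.0]] -0.005444231446277774 [[466.2380611740014, 0.0, 323.3759438577234], [0.0, 466.2380611740014, 245.62274791838558], [0.0, 0.0, 1.0]]
scene [[-0.71, 0.41, -0.58, 1171.64], [0.71, 0.43, -0.56, 575.4], [0.02, -0.81, -0.59, 686.47], [0.0, 0.0, 0.0, 1.0]] 0.008578832836961226 [[499.8489130000293, 0.0, 320.8582962681813], [0.0, 499.8489130000293, 229.9516703081347], [0.0, 0.0, 1.0]]
{'clock': 0.1, 'joints': array([ 1.15841987e+00,  3.00444325e-01,  1.52150653e+00, -2.78724732e-06,
        1.32069487e+00, -6.66233838e-02]), 'qd': array([ 5.93470784e-04,  9.58157149e-04, -2.85485296e-04, -1.28365385e-03,
       -1.52966672e-03, -7.93547213e-05]), 'effort': array([ 2.93431374e-03, -5.32641256e+01, -3.53280759e+01,  7.10352603e-02,
        2.34626234e-02, -2.35839252e-05]), 'eef_pos': array([186.32104537, 517.23444307, 204.93255143]), 'eef_rot': array([-3.14054174e+00, -6.74132184e-05,  2.79584024e+00]), 'wrist_force': array([ 0.30654927,  0.96710153, -0.17845421]), 'moment': array([-0.04095384,  0.0209595 , -0.01001042]), 'finger_force': 0.0, 'finger_gap': 94.05905660376368}
```

View pics/top.png

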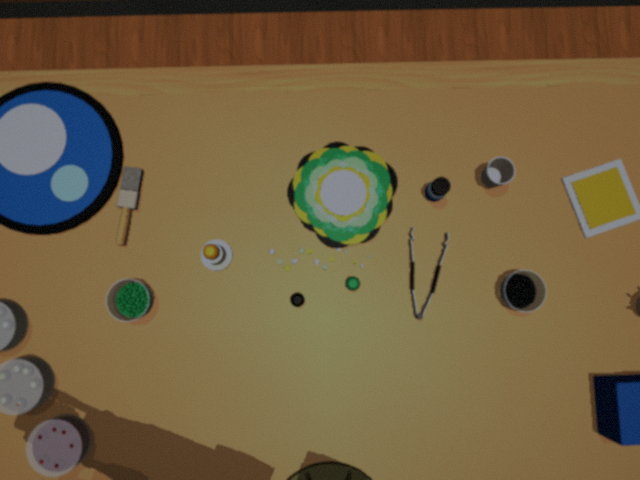

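View pics/scene.png

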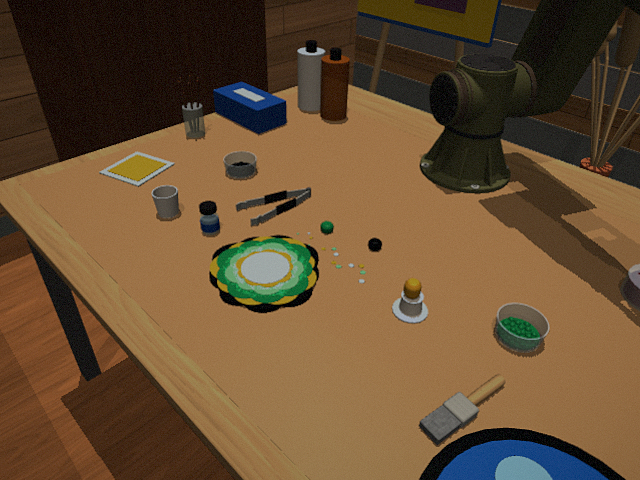

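The top view shows the tongs (hinge at ~(419,316), jaws ~(411,235) and (445,240)), the green pebble (353,283), the black pebble (297,300), the stone on its stand (211,252), the green tub (130,300), the black tub (521,290) and the panel centre (343,192). The scene view agrees. I'll enlarge the top view.

Run:
```python
from h import *
import pickle
c=pickle.load(open("top.pkl","rb"));im=c["color"][...,::-1]
a=cv2.resize(im[225:325,270:470],None,fx=4,fy=4,interpolation=cv2.INTER_CUBIC)
b=cv2.resize(im[225:325,100:250],None,fx=2.6,fy=2.6,interpolation=cv2.INTER_CUBIC)[:200]
cv2.imwrite("pics/cropA.png",np.clip(a*1.5,0,255).astype(np.uint8))
# rough world
def blob(m,z,n):
    k,l,s,ce=cv2.connectedComponentsWithStats(m.astype(np.uint8))
    for i in range(1,k):
        if s[i,4]>40: print(n,ce[i].round(1),s[i,:].tolist(),P(c,*ce[i],z).round(1))
h=cv2.cvtColor(c["color"],cv2.COLOR_RGB2HSV)
H,S,V=h[...,0].astype(int),h[...,1],h[...,2]
g=(H>45)&(H<85)&(S>110);blob(g,20,"green")
blk=(V<45);blk[:80]=0;blk[400:]=0;blob(blk,20,"black")
for n,u,v,z in(("stone",211,252,76),("panel",343,192,14),("standtop",215,255,0)): print(n,P(c,u,v,z).round(1))
print("depths", [ (n,P(c,u,v).round(1)) for n,u,v in(("stone",211,252),("panel",343,192),("gp",353,283),("bp",297,300),("bench",330,350),("gt",130,300),("bt",521,290))])
```

```text
green [343.2 193.2] [292, 147, 99, 96, 2482] [679.7 -49.6  20. ]
green [352.2 282.9] [346, 277, 13, 13, 129] [487.7 -62.4  20. ]
green [131.6 299.6] [116, 282, 32, 35, 861] [465.7 399.2  20. ]
black [ 74.7 162.6] [0, 83, 123, 151, 2579] [761.6 525.2  20. ]
black [335.2 144.6] [327, 143, 18, 5, 53] [787.1 -35.7  20. ]
black [303.7 160.4] [299, 154, 11, 13, 54] [753.8  33.3  20. ]
black [392.5 177.8] [388, 166, 9, 26, 107] [ 710.6 -156.8   20. ]
black [486.1 179.5] [482, 171, 13, 15, 69] [ 701.8 -359.1   20. ]
black [439.6 186.5] [431, 178, 19, 18, 259] [ 689.  -257.5   20. ]
black [290.6 193.6] [288, 182, 6, 23, 85] [681.8  63.1  20. ]
black [428.4 195.4] [425, 187, 11, 14, 49] [ 670.1 -232.5   20. ]
black [371.7 234.2] [365, 229, 13, 12, 49] [ 589.7 -107.3   20. ]
black [330.4 242.1] [318, 235, 27, 12, 121] [575.2 -19.1  20. ]
black [411.5 275.3] [411, 262, 2, 28, 55] [ 500.2 -188.    20. ]
black [435.  278.1] [431, 265, 9, 28, 72] [ 492.8 -237.4   20. ]
black [520.3 290.5] [506, 274, 30, 35, 804] [ 461.6 -416.3   20. ]
black [296.9 299.4] [291, 294, 13, 12, 124] [456.5  54.6  20. ]
black [ 17.6 317.5] [5, 302, 20, 36, 216] [435.1 635.1  20. ]
black [ 43.8 373.1] [28, 358, 25, 37, 227] [320.4 577.4  20. ]
black [610.1 385. ] [594, 374, 46, 26, 682] [ 261.5 -590.1   20. ]
stone [555.6 220.7  76. ]
panel [683.6 -49.6  14. ]
standtop [556.  229.5   0. ]
depths [('stone', array([555.8, 221. ,  74.8])), ('panel', array([684.1, -49.7,  12. ])), ('gp', array([487.4, -64. ,  19.8])), ('bp', array([455.2,  54.5,  19.1])), ('bench', array([348. , -12. ,   0.5])), ('gt', array([464.9, 405.7,  12.4])), ('bt', array([ 462.6, -421.6,   11.6]))]
```

View pics/cropA.png

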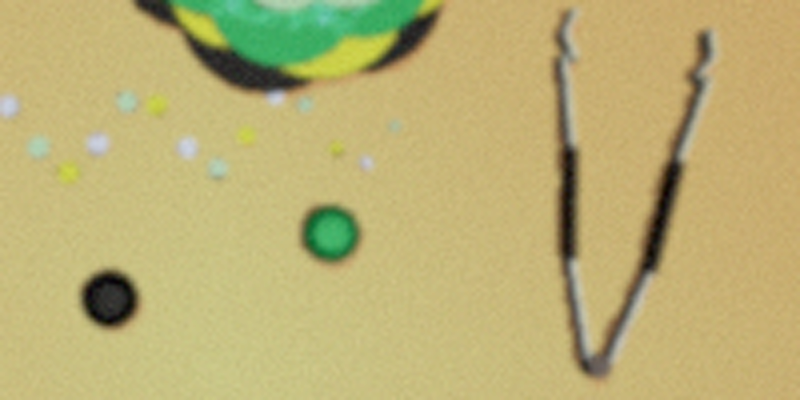

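Crop: green pebble ~(330,233), black ~(110,299). Left grip runs (569,148)-(569,260), right grip (676,163)-(652,268), hinge (598,367). I'll write a helper that gives the shifts to a target and start with the green pebble.

```bash
cat > go.py <<'E'
import sys
from h import *
from scipy.spatial.transform import Rotation as R
# target x y z [yaw]: turn (about tool z) done first, then shift in the turned frame
s=manip.read_state();p=s["eef_pos"];e=s["eef_rot"];a=[float(v) for v in sys.argv[1:]]
yaw=a[3] if len(a)>3 else e[2]
d=np.array(a[:3])-p
t=(e[2]-yaw+np.pi)%(2*np.pi)-np.pi
f=lambda y:(R.from_euler("xyz",[np.pi,0,y]).inv().apply(d)/40).round(2)
print("pos",p.round(1),"rot",e.round(3),"j",s["joints"].round(2),"t",round(s["clock"],2))
print("turn z",round(t/np.pi,3),"shift after turn",f(yaw),"shift before turn",f(e[2]))
E
python3 go.py 488 -62.5 3
python3 - <<'E'
from h import *
import pickle
c=pickle.load(open("top.pkl","rb"))
for n,u,v,z in(("gp",352.2,282.9,12),("bp",296.9,299.4,12),("gt",131.6,299.6,12),("bt",520.3,290.5,12),("hinge",419.5,316.8,20),("lg",412.3,275.8,20),("rg",436,279.2,20),("lj",412.5,232,18),("rj",446,237,18)): print(n,P(c,u,v,z).round(1))
E
```

```text
pos [186.3 517.2 204.9] rot [-3.141 -0.     2.796] j [ 1.16  0.3   1.52 -0.    1.32 -0.07] t 0.1
turn z 0.0 shift after turn [-12.01 -11.08   5.05] shift before turn [-12.01 -11.08   5.05]
gp [487.8 -62.9  12. ]
bp [456.3  55.   12. ]
gt [465.6 402.5  12. ]
bt [ 461.6 -419.9   12. ]
hinge [ 413.  -200.7   20. ]
lg [ 499.  -189.6   20. ]
rg [ 490.4 -239.3   20. ]
lj [ 592.2 -194.8   18. ]
rj [ 579.6 -265.9   18. ]
```

```bash
python3 -m creep '-.4 -.35 .1 0 0 0;-.8 -.74 .2 0 0 0;-.8 -.74 .2 0 0 0;-.8 -.74 .2 0 0 0;-.8 -.74 .2 0 0 0;-.8 -.74 .2 0 0 0;-.8 -.74 .2 0 0 0;-.8 -.74 .2 0 0 0;-.8 -.74 .2 0 0 0;-.8 -.74 .2 0 0 0;-.8 -.74 .2 0 0 0;-.8 -.74 .2 0 0 0;-.8 -.74 .2 0 0 0;-.8 -.74 .2 0 0 0;-.8 -.74 .2 0 0 0;-.4 -.35 .1 0 0 0;0 0 0 0 0 0' 0.3 20; python3 go.py 488 -62.7 3
```

```text
clock: 2.22
eef_pos: [488.0, -61.8, 85.0]
eef_rot: [-3.142, -0.001, 2.794]
wrist_force: [0.2, 0.2, -0.3]
finger_gap: 65.7
finger_force: 0.0
pos [488.  -61.8  85. ] rot [-3.142e+00 -1.000e-03  2.794e+00] j [-0.2   0.31  1.81  0.    1.02 -1.42] t 2.23
turn z 0.0 shift after turn [-0.01 -0.02  2.05] shift before turn [-0.01 -0.02  2.05]
```

```bash
python3 -m creep '0 0 .5 0 0 0;0 0 .6 0 0 0;0 0 .6 0 0 0;0 0 .35 0 0 0;0 0 0 0 0 0' - 20 && python3 -m creep '0 0 0 0 0 0;0 0 0 0 0 0;0 0 0 0 0 0;0 0 0 0 0 0' 0.8 20; python3 -m creep '0 0 -.5 0 0 0;0 0 -1 0 0 0;0 0 -.6 0 0 0;0 0 0 0 0 0' ; python3 go.py 465.6 402.5 75
```

```text
clock: 2.85
eef_pos: [487.6, -60.7, 3.2]
eef_rot: [-3.141, -0.001, 2.796]
wrist_force: [0.2, -0.7, 0.3]
finger_gap: 66.0
finger_force: 0.0
clock: 3.35
eef_pos: [488.2, -61.5, 3.7]
eef_rot: [3.142, 0.0, 2.796]
wrist_force: [-0.2, -0.3, 2.6]
finger_gap: 29.8
finger_force: 20.1
clock: 3.85
eef_pos: [488.8, -61.6, 88.8]
eef_rot: [3.141, 0.003, 2.796]
wrist_force: [-0.1, 0.2, -0.8]
finger_gap: 30.1
finger_force: 20.0
pos [488.8 -61.6  88.8] rot [3.141e+00 3.000e-03 2.796e+00] j [-0.2   0.31  1.81  0.    1.03 -1.42] t 3.85
turn z 0.0 shift after turn [ 4.48 10.72  0.34] shift before turn [ 4.48 10.72  0.34]
```

```bash
python3 -m creep '.18 .42 0 0 0 0;.37 .9 0 0 0 0;.37 .9 0 0 0 0;.37 .9 0 0 0 0;.37 .9 0 0 0 0;.37 .9 0 0 0 0;.37 .9 0 0 0 0;.37 .9 0 0 0 0;.37 .9 0 0 0 0;.37 .9 0 0 0 0;.37 .9 0 0 0 0;.37 .9 0 0 0 0;.2 .45 0 0 0 0;0 0 0 0 0 0' ; python3 go.py 465.6 402.5 22
python3 - <<'E'
from h import *
c=manip.camera("wrist");save(c,"w1")
E
```

```text
clock: 5.6
eef_pos: [465.7, 404.7, 86.3]
eef_rot: [-3.14, -0.001, 2.797]
wrist_force: [0.2, -0.6, -0.3]
finger_gap: 30.2
finger_force: 20.0
pos [465.7 404.7  86.3] rot [-3.140e+00 -1.000e-03  2.797e+00] j [ 0.66  0.56  1.44 -0.    1.14 -0.57] t 5.6
turn z 0.0 shift after turn [-0.02 -0.05  1.61] shift before turn [-0.02 -0.05  1.61]
```

View pics/w1.png

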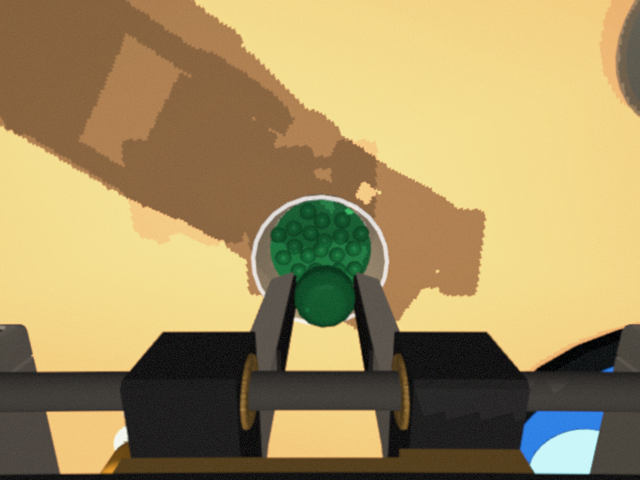

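The wrist picture shows the green tub rim as an ellipse, u 253–388, v 196–324, centre (320,260), with the pebble held at (326,296). I'll check the rim centre before lowering.

Run:
```python
from h import *
c=manip.camera("wrist")
for u,v in((320,260),(253,260),(388,260),(320,196),(320,324)):print(P(c,u,v,40).round(1))
```

```text
[463.9 401.   40. ]
[449.2 359.9  40. ]
[478.9 442.7  40. ]
[424.5 415.3  40. ]
[507.3 385.3  40. ]
```

```bash
python3 -m creep '0 -.08 .4 0 0 0;0 0 .6 0 0 0;0 0 .4 0 0 0;0 0 .15 0 0 0;0 0 0 0 0 0' && python3 -m creep '0 0 0 0 0 0;0 0 0 0 0 0;0 0 0 0 0 0' 0.53; python3 -m creep '0 0 -.4 0 0 0;0 0 -.8 0 0 0;0 0 -.5 0 0 0;0 0 0 0 0 0' ; python3 go.py 456.3 55 85
```

```text
clock: 6.32
eef_pos: [465.6, 401.0, 25.3]
eef_rot: [-3.141, -0.0, 2.796]
wrist_force: [0.2, -0.2, -1.2]
finger_gap: 29.6
finger_force: 20.0
clock: 6.7
eef_pos: [465.7, 401.3, 25.8]
eef_rot: [3.141, 0.0, 2.796]
wrist_force: [-0.2, 0.2, 0.1]
finger_gap: 43.9
finger_force: 0.0
clock: 7.2
eef_pos: [466.3, 401.7, 95.9]
eef_rot: [3.138, 0.002, 2.796]
wrist_force: [-0.6, -0.0, 0.1]
finger_gap: 43.7
finger_force: 0.0
pos [466.3 401.7  95.9] rot [3.138e+00 2.000e-03 2.796e+00] j [ 0.65  0.55  1.44 -0.    1.15 -0.57] t 7.2
turn z 0.0 shift after turn [-2.7  -8.24  0.27] shift before turn [-2.7  -8.24  0.27]
```

```bash
python3 -m creep '-.15 -.44 0 0 0 0;-.3 -.92 0 0 0 0;-.3 -.92 0 0 0 0;-.3 -.92 0 0 0 0;-.3 -.92 0 0 0 0;-.3 -.92 0 0 0 0;-.3 -.92 0 0 0 0;-.3 -.92 0 0 0 0;-.3 -.92 .2 0 0 0;-.15 -.44 .1 0 0 0;0 0 0 0 0 0' 0.3 20; python3 go.py 456.3 55 3
```

```text
clock: 8.57
eef_pos: [455.0, 53.7, 80.9]
eef_rot: [-3.141, -0.001, 2.794]
wrist_force: [-0.5, 0.2, 0.4]
finger_gap: 65.7
finger_force: 0.0
pos [455.   53.7  80.9] rot [-3.141e+00 -1.000e-03  2.794e+00] j [ 0.04  0.25  1.9  -0.    0.99 -1.19] t 8.57
turn z 0.0 shift after turn [-0.02  0.04  1.95] shift before turn [-0.02  0.04  1.95]
```

```bash
python3 -m creep '0 .04 .5 0 0 0;0 0 .6 0 0 0;0 0 .5 0 0 0;0 0 .33 0 0 0;0 0 0 0 0 0' - 20 && python3 -m creep '0 0 0 0 0 0;0 0 0 0 0 0;0 0 0 0 0 0;0 0 0 0 0 0' 0.8 20; python3 -m creep '0 0 -.5 0 0 0;0 0 -1 0 0 0;0 0 -.6 0 0 0;0 0 0 0 0 0' ; python3 go.py 461.6 -419.9 88
```

```text
clock: 9.2
eef_pos: [455.5, 56.4, 3.7]
eef_rot: [-3.141, -0.001, 2.796]
wrist_force: [-0.2, 0.6, 0.1]
finger_gap: 65.5
finger_force: 0.0
clock: 9.7
eef_pos: [456.1, 56.0, 4.5]
eef_rot: [3.141, 0.0, 2.796]
wrist_force: [-1.1, 0.2, 2.4]
finger_gap: 30.0
finger_force: 20.1
clock: 10.2
eef_pos: [456.8, 56.0, 89.6]
eef_rot: [3.14, 0.003, 2.796]
wrist_force: [0.1, 0.1, -0.8]
finger_gap: 29.7
finger_force: 20.0
pos [456.8  56.   89.6] rot [3.140e+00 3.000e-03 2.796e+00] j [ 0.04  0.24  1.89 -0.    1.01 -1.18] t 10.2
turn z 0.0 shift after turn [ -4.15 -11.15   0.04] shift before turn [ -4.15 -11.15   0.04]
```

```bash
python3 -m creep '-.18 -.47 0 0 0 0;-.33 -.9 0 0 0 0;-.33 -.9 0 0 0 0;-.33 -.9 0 0 0 0;-.33 -.9 0 0 0 0;-.33 -.9 0 0 0 0;-.33 -.9 0 0 0 0;-.33 -.9 0 0 0 0;-.33 -.9 0 0 0 0;-.33 -.9 0 0 0 0;-.33 -.9 0 0 0 0;-.33 -.9 0 0 0 0;-.33 -.8 0 0 0 0;0 0 0 0 0 0' ; python3 go.py 461.6 -419.9 24
python3 - <<'E'
from h import *
c=manip.camera("wrist");save(c,"w2")
h=cv2.cvtColor(c["color"],cv2.COLOR_RGB2HSV);c["color"][:]
m=((h[...,2]<45)).astype(np.uint8);m[330:]=0
k,l,s,ce=cv2.connectedComponentsWithStats(m)
for i in range(1,k):
    if s[i,4]>300: print(ce[i].round(),s[i].tolist(),P(c,*ce[i],12).round(1))
E
```

```text
clock: 11.95
eef_pos: [459.4, -421.9, 86.2]
eef_rot: [3.141, -0.002, 2.794]
wrist_force: [-0.4, 1.1, -0.7]
finger_gap: 29.8
finger_force: 20.0
pos [ 459.4 -421.9   86.2] rot [ 3.141e+00 -2.000e-03  2.794e+00] j [-0.8   0.58  1.41 -0.    1.15 -2.02] t 11.95
turn z 0.0 shift after turn [-0.03  0.06  1.56] shift before turn [-0.03  0.06  1.56]
[589. 204.] [571, 161, 38, 89, 2321] [ 490.7 -237.7   12. ]
[329. 262.] [281, 200, 101, 130, 9699] [ 469.6 -422.2   12. ]
```

View pics/w2.png

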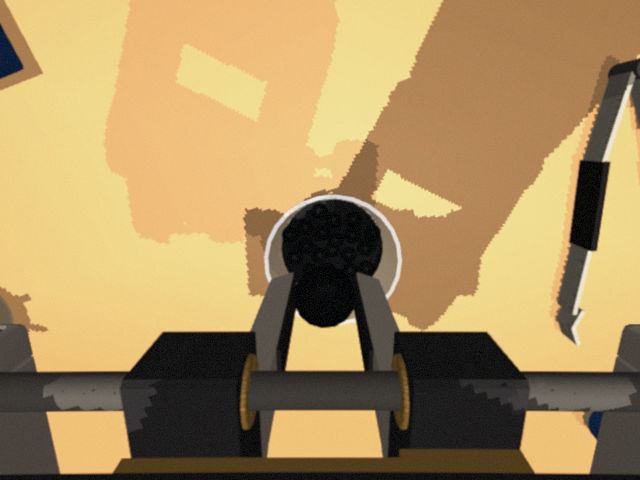

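The black tub rim is u 266–401, v 196–324, centre (333,260), so its centre is about (461,-418). The held pebble is at (326,296).

```bash
python3 -m creep '0 .1 .4 0 0 0;0 0 .6 0 0 0;0 0 .4 0 0 0;0 0 .15 0 0 0;0 0 0 0 0 0' && python3 -m creep '0 0 0 0 0 0;0 0 0 0 0 0;0 0 0 0 0 0' 0.53; python3 -m creep '0 0 -.4 0 0 0;0 0 -1 0 0 0;0 0 -1 0 0 0;0 0 -1 0 0 0;0 0 -.5 0 0 0;0 0 0 0 0 0' ; python3 go.py 430 -211 180 2.99
```

```text
clock: 12.62
eef_pos: [461.7, -416.6, 26.1]
eef_rot: [3.141, -0.0, 2.796]
wrist_force: [0.6, 0.6, 0.1]
finger_gap: 29.8
finger_force: 20.0
clock: 13.0
eef_pos: [461.8, -416.9, 26.6]
eef_rot: [-3.141, 0.0, 2.796]
wrist_force: [-0.2, -0.3, 0.4]
finger_gap: 44.4
finger_force: 0.0
clock: 13.75
eef_pos: [462.1, -417.2, 184.7]
eef_rot: [-3.14, 0.003, 2.796]
wrist_force: [-0.0, 0.2, 0.4]
finger_gap: 44.5
finger_force: 0.0
pos [ 462.1 -417.2  184.7] rot [-3.140e+00  3.000e-03  2.796e+00] j [-0.79  0.48  1.33 -0.    1.33 -2.02] t 13.75
turn z -0.062 shift after turn [1.57 4.97 0.12] shift before turn [2.5  4.58 0.12]
```

```bash
python3 -m creep '-.02 .3 0 0 0 -.03;-.12 .8 0 0 0 -.032;-.12 .8 0 0 0 0;-.12 .8 0 0 0 0;-.12 .8 0 0 0 0;-.12 .8 0 0 0 0;-.12 .5 0 0 0 0;0 0 0 0 0 0' 0; python3 go.py 540 -220 185 2.99
python3 - <<'E'
from h import *
c=manip.camera("wrist");save(c,"w3")
import pickle;pickle.dump(c,open("w3.pkl","wb"))
E
```

```text
clock: 14.75
eef_pos: [525.3, -232.5, 181.9]
eef_rot: [3.141, -0.001, 2.992]
wrist_force: [0.3, 0.1, -0.6]
finger_gap: 93.9
finger_force: 0.0
pos [ 525.3 -232.5  181.9] rot [ 3.141e+00 -1.000e-03  2.992e+00] j [-0.48  0.37  1.48 -0.    1.29 -1.9 ] t 14.75
turn z 0.001 shift after turn [-0.32  0.36 -0.08] shift before turn [-0.32  0.36 -0.08]
```

View pics/w3.png

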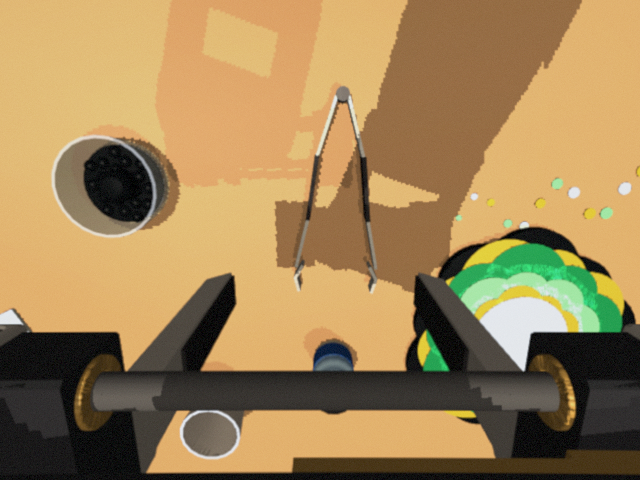

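The tongs lie nearly along the image's vertical: hinge (343,94), left grip (316,157)–(307,220), right grip (363,155)–(367,220), jaw tips (298,290) and (373,290). The pebble lies in the black tub.

```bash
python3 - <<'E'
from h import *
import pickle
c=pickle.load(open("w3.pkl","rb"))
a=lambda u,v,z=24:P(c,u,v,z)
h=a(343,94);g=[a(316,157),a(307,220),a(363,155),a(367,220)];j=[a(298,290,21),a(373,290,21)]
G=np.mean(g,0);J=np.mean(j,0)
print("hinge",h.round(1),"grip",G.round(1),"jawtip",J.round(1),[x.round(1) for x in g])
for p,q in((h,J),(h,G),(G,J)):
    d=q-p;print("yaw",np.arctan2(d[1],d[0]).round(3),"len",np.hypot(*d[:2]).round(1))
c=manip.camera("scene");save(c,"s2")
E
python3 go.py 497 -213 100
```

```text
hinge [ 414.7 -199.9   24. ] grip [ 494.8 -215.2   24. ] jawtip [ 595.3 -231.9   21. ] [array([ 463.5, -231.1,   24. ]), array([ 519.6, -248.4,   24. ]), array([ 468.1, -189. ,   24. ]), array([ 528. , -192.5,   24. ])]
yaw -0.176 len 183.4
yaw -0.189 len 81.6
yaw -0.165 len 101.9
pos [ 524.9 -233.9  182. ] rot [-3.141 -0.     2.99 ] j [-0.48  0.37  1.48 -0.    1.29 -1.9 ] t 14.85
turn z 0.0 shift after turn [0.77 0.41 2.05] shift before turn [0.77 0.41 2.05]
```

```bash
python3 go.py 495.5 -214.3 80 2.965; python3 -m creep '.4 .24 .5 0 0 .008;.4 .24 .6 0 0 0;0 0 .8 0 0 0;0 0 .5 0 0 0;0 0 0 0 0 0' 0; python3 go.py 495.5 -214.3 3 2.965
```

```text
pos [ 524.9 -233.9  182. ] rot [-3.141 -0.     2.99 ] j [-0.48  0.37  1.48 -0.    1.29 -1.9 ] t 14.85
turn z 0.008 shift after turn [0.81 0.35 2.55] shift before turn [0.8  0.37 2.55]
clock: 15.48
eef_pos: [495.7, -209.7, 85.1]
eef_rot: [3.141, -0.003, 2.964]
wrist_force: [-0.1, 0.1, 0.1]
finger_gap: 94.0
finger_force: 0.0
pos [ 495.7 -209.7   85.1] rot [ 3.141e+00 -3.000e-03  2.964e+00] j [-0.47  0.41  1.68 -0.    1.06 -1.86] t 15.47
turn z -0.0 shift after turn [-0.01 -0.11  2.05] shift before turn [-0.01 -0.11  2.05]
```

```bash
python3 -m creep '0 -.11 .5 0 0 0;0 0 .7 0 0 0;0 0 .5 0 0 0;0 0 .35 0 0 0;0 0 0 0 0 0' 0 && python3 -m creep '0 0 0 0 0 0;0 0 0 0 0 0;0 0 0 0 0 0;0 0 0 0 0 0;0 0 0 0 0 0' 0.51 25; python3 -m creep '0 0 -.1 0 0 0;0 0 -.3 0 0 0;0 0 -.6 0 0 0;0 0 -.8 0 0 0;0 0 -.8 0 0 0;0 0 -.8 0 0 0;0 0 -.6 0 0 0;0 0 -.2 0 0 0;0 0 0 0 0 0;0 0 0 0 0 0' ; python3 go.py 466 235 165
python3 - <<'E'
from h import *
c=manip.camera("wrist");save(c,"w4")
import pickle;pickle.dump(c,open("w4.pkl","wb"))
E
```

```text
clock: 16.1
eef_pos: [495.7, -213.7, 4.1]
eef_rot: [3.141, -0.001, 2.965]
wrist_force: [-0.6, -0.3, -0.6]
finger_gap: 94.1
finger_force: 0.0
clock: 16.73
eef_pos: [496.0, -213.5, 4.4]
eef_rot: [-3.141, 0.0, 2.965]
wrist_force: [-0.0, -0.8, 2.1]
finger_gap: 47.9
finger_force: 5.8
clock: 17.98
eef_pos: [495.5, -213.3, 171.2]
eef_rot: [3.141, -0.002, 2.965]
wrist_force: [0.0, -0.4, -0.8]
finger_gap: 46.2
finger_force: 5.6
pos [ 495.5 -213.3  171.2] rot [ 3.141e+00 -2.000e-03  2.965e+00] j [-0.47  0.31  1.59 -0.    1.24 -1.87] t 17.98
turn z 0.0 shift after turn [ 2.69 10.9   0.16] shift before turn [ 2.69 10.9   0.16]
```

View pics/w4.png

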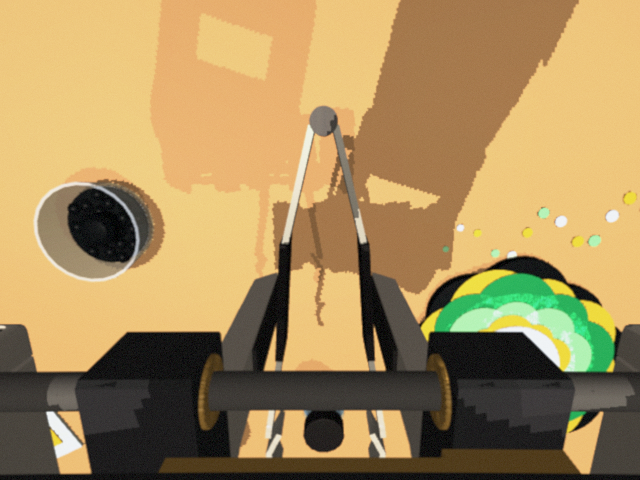

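The tongs are held: hinge (323,121), grips u 283 and 364, jaws visible below the gripper rod at ~(274,445) and (377,445). Next I'll check that they're level and find the jaw point relative to the TCP.

Run:
```python
from h import *
import pickle
c=pickle.load(open("w4.pkl","rb"))
for n,u,v in(("hinge",323,121),("la",299,190),("ra",349,185),("lg",285,255),("rg",362,255),("lj",274,437),("lj2",269,447),("rj",374,437),("rj2",378,447)):print(n,P(c,u,v).round(1),c["range_z"][v,u-3:u+4].round(0))
```

```text
hinge [ 412.1 -199.3  191.3] [152. 153. 153. 153. 153. 154. 153.]
la [ 438.9 -214.9  188.1] [164. 164. 163. 164. 163. 177. 351.]
ra [ 440.6 -192.7  188.4] [165. 162. 162. 163. 164. 163. 162.]
lg [ 466.5 -226.6  191.7] [167. 168. 168. 168. 168. 169. 173.]
rg [ 472.4 -192.   192.6] [181. 175. 169. 167. 168. 168. 168.]
lj [ 566.6 -253.6  189. ] [205. 205. 201. 198. 199. 199. 197.]
lj2 [ 572.9 -257.7  188.6] [428. 204. 203. 200. 198. 200. 199.]
rj [ 574.9 -200.7  190.2] [197. 197.   0. 196. 196. 196. 199.]
rj2 [ 582.  -199.5  189.9] [211. 199. 198. 198. 200. 199. 200.]
```

Run:
```python
from h import *
from scipy.optimize import least_squares
import pickle
for n,uv in(("top",(211,252)),("scene",(412,288))):
    c=pickle.load(open(n+".pkl","rb"))
    pts=[]
    for v in range(uv[1]-25,uv[1]+26):
        for u in range(uv[0]-25,uv[0]+26):
            if c["range_z"][v,u]>0:
                r,g,b=c["color"][v,u].astype(int)
                pts.append(np.r_[P(c,u,v),r,g,b,u,v])
    p=np.array(pts)
    gold=(p[:,2]>43)
    q=p[gold];print(n,"above43:",len(q),q[:,:3].min(0).round(1),q[:,:3].max(0).round(1),"uv",q[:,6].min(),q[:,6].max(),q[:,7].min(),q[:,7].max())
    t=q[q[:,2]>71];print(" top pts",len(t),t[:,:3].mean(0).round(1),t[:,:3].min(0).round(1),t[:,:3].max(0).round(1))
    s=q[(q[:,2]>50)&(q[:,2]<66)]
    if len(s)>10:
        f=least_squares(lambda m:np.hypot(s[:,0]-m[0],s[:,1]-m[1])-16,[556,220],loss="soft_l1");print(" side fit",f.x.round(1),len(s))
    st=p[(p[:,2]>35)&(p[:,2]<43)];print(" standtop",len(st),st[:,:2].mean(0).round(1) if len(st) else "")
    st=p[(p[:,2]>4)&(p[:,2]<43)];print(" stand ext",st[:,:3].min(0).round(1),st[:,:3].max(0).round(1))
```

```text
top above43: 217 [543.  208.8  43.2] [572.8 238.8  79.7] uv 203.0 219.0 244.0 259.0
 top pts 131 [558.6 223.5  74.4] [546.  211.1  71.1] [572.1 235.7  79.7]
 side fit [559.2 225.2] 37
 standtop 106 [549.7 222. ]
 stand ext [509.1 187.4   4. ] [616.5 288.5  42.8]
scene above43: 316 [541.8 209.9  43.1] [580.3 243.2  79.6] uv 403.0 422.0 278.0 302.0
 top pts 127 [563.2 225.1  75.5] [548.2 210.5  71.1] [575.2 237.6  79.6]
 side fit [559.1 222.8] 107
 standtop 147 [565.2 230.8]
 stand ext [412.8 111.1   4. ] [587.4 260.3  43. ]
```

```bash
python3 go.py 470.4 239.8 130; python3 -m creep '.05 .2 0 0 0 0;.1 .45 0 0 0 0;.17 .7 0 0 0 0;.17 .7 0 0 0 0;.17 .7 0 0 0 0;.17 .7 0 0 0 0;.17 .7 0 0 0 0;.17 .7 0 0 0 0;.17 .7 0 0 0 0;.17 .7 0 0 0 0;.17 .7 0 0 0 0;.17 .7 0 0 0 0;.17 .7 .1 0 0 0;.17 .7 .2 0 0 0;.17 .7 .2 0 0 0;.17 .7 .2 0 0 0;.08 .42 .2 0 0 0;0 .17 .1 0 0 0;0 0 0 0 0 0;0 0 0 0 0 0'; python3 go.py 470.4 239.8 49
python3 - <<'E'
from h import *
import pickle
a=manip.camera("top");b=manip.camera("scene");pickle.dump((a,b),open("hv.pkl","wb"))
f=lambda c,u,v:cv2.resize(c["color"][v-45:v+45,u-50:u+50,::-1],(400,360),interpolation=cv2.INTER_CUBIC)
cv2.imwrite("pics/hv.png",np.clip(np.hstack([f(a,211,250),f(b,412,275)])*1.3,0,255).astype(np.uint8))
E
```

```text
pos [ 495.5 -213.2  171.2] rot [ 3.141e+00 -2.000e-03  2.965e+00] j [-0.47  0.31  1.59 -0.    1.24 -1.87] t 18.02
turn z 0.0 shift after turn [ 2.6  11.04  1.03] shift before turn [ 2.6  11.04  1.03]
clock: 20.52
eef_pos: [470.7, 239.1, 132.5]
eef_rot: [3.142, 0.0, 2.965]
wrist_force: [-0.0, 0.0, -1.2]
finger_gap: 46.2
finger_force: 5.6
pos [470.7 239.1 132.5] rot [3.142 0.    2.965] j [ 0.4   0.32  1.67 -0.    1.15 -0.99] t 20.52
turn z 0.0 shift after turn [0.01 0.02 2.09] shift before turn [0.01 0.02 2.09]
```

View pics/hv.png

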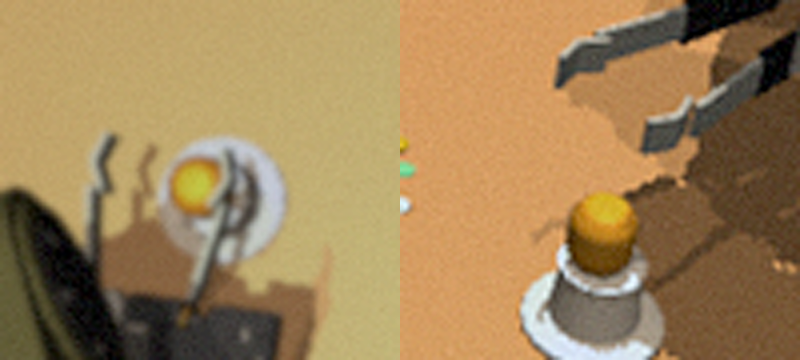

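Top half of the crop: jaws at ~(103,163) and (227,175), stone at (196,185). Scene half: jaw top edges at ~(580,50) and (668,118), stone at (604,233).

Run:
```python
from h import *
import pickle
a,b=pickle.load(open("hv.pkl","rb"))
t=lambda u,v,z:P(a,161+u/4,205+v/4,z).round(1)
s=lambda u,v,z:P(b,362+(u-400)/4,230+v/4,z).round(1)
print("top L",t(103,163,150),"R",t(227,175,150),"mid",(t(103,163,150)+t(227,175,150))/2)
print("scn L",s(580,50,150),"R",s(668,118,150),"mid",(s(580,50,150)+s(668,118,150))/2)
print("stone top view edges",t(170,185,70),t(220,185,70),t(196,160,70),t(196,210,70),"c",t(196,185,72))
print("stone scn c",s(604,233,58), s(571,233,58),s(637,233,58))
```

```text
top L [561.4 248.1 150. ] R [554.4 191.4 150. ] mid [557.9  219.75 150.  ]
scn L [558.7 197.6 150. ] R [569.6 252.1 150. ] mid [564.15 224.85 150.  ]
stone top view edges [558.1 237.1  70. ] [557.4 212.1  70. ] [570.4 224.   70. ] [545.2 224.1  70. ] c [557.6 223.6  72. ]
stone scn c [557.7 224.9  58. ] [568.8 214.3  58. ] [546.6 235.5  58. ]
```

```bash
python3 -m creep '.02 .03 .2 0 0 0;0 0 .4 0 0 0;0 0 .4 0 0 0;0 0 .4 0 0 0;0 0 .3 0 0 0;0 0 .2 0 0 0;0 0 .15 0 0 0;0 0 0 0 0 0;0 0 0 0 0 0'; python3 go.py 470.4 239.8 49
python3 - <<'E'
from h import *
a=manip.camera("top");b=manip.camera("scene")
f=lambda c,u,v:cv2.resize(c["color"][v-45:v+45,u-50:u+50,::-1],(400,360),interpolation=cv2.INTER_CUBIC)
cv2.imwrite("pics/hv2.png",np.clip(np.hstack([f(a,211,250),f(b,412,275)])*1.3,0,255).astype(np.uint8))
E
```

```text
clock: 21.75
eef_pos: [470.1, 241.1, 50.6]
eef_rot: [3.141, 0.001, 2.965]
wrist_force: [0.5, 0.1, -0.6]
finger_gap: 46.2
finger_force: 5.6
pos [470.1 241.1  50.6] rot [3.141e+00 1.000e-03 2.965e+00] j [ 0.4   0.44  1.73  0.    0.98 -0.99] t 21.75
turn z 0.0 shift after turn [-0.01 -0.03  0.04] shift before turn [-0.01 -0.03  0.04]
```

View pics/hv2.png

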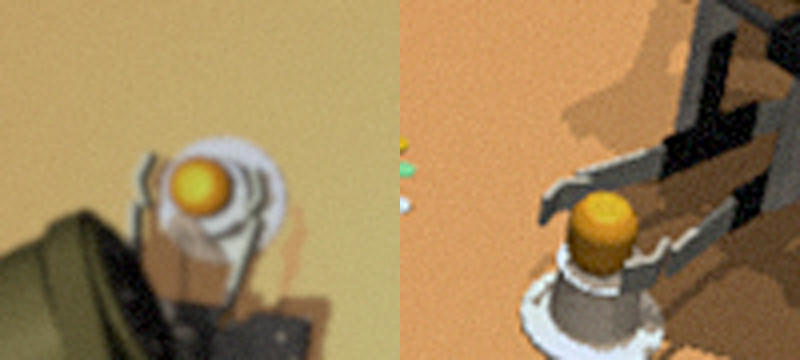

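In the top half the stone (200,186) sits midway between the jaws (150,175) and (255,190). The scene half agrees. Closing.

```bash
python3 -m creep '0 -.03 .02 0 0 0;0 0 0 0 0 0' 0.57 30; python3 -m creep '0 0 0 0 0 0;0 0 0 0 0 0;0 0 0 0 0 0;0 0 0 0 0 0;0 0 0 0 0 0' 0.75 30;  python3 -m creep '0 0 -.05 0 0 0;0 0 -.15 0 0 0;0 0 -.3 0 0 0;0 0 -.3 0 0 0;0 0 -.3 0 0 0;0 0 -.2 0 0 0;0 0 0 0 0 0'; python3 go.py 470.4 239.8 49
python3 - <<'E'
from h import *
a=manip.camera("top");b=manip.camera("scene")
f=lambda c,u,v:cv2.resize(c["color"][v-45:v+45,u-50:u+50,::-1],(400,360),interpolation=cv2.INTER_CUBIC)
cv2.imwrite("pics/hv3.png",np.clip(np.hstack([f(a,211,250),f(b,412,260)])*1.3,0,255).astype(np.uint8))
E
```

```text
clock: 22.1
eef_pos: [469.7, 239.7, 49.5]
eef_rot: [3.142, 0.0, 2.965]
wrist_force: [0.2, 0.3, -1.0]
finger_gap: 40.7
finger_force: 6.6
clock: 22.72
eef_pos: [469.8, 239.8, 49.5]
eef_rot: [3.142, 0.0, 2.965]
wrist_force: [-0.1, -1.3, 0.4]
finger_gap: 32.7
finger_force: 30.0
clock: 23.6
eef_pos: [469.9, 239.9, 102.1]
eef_rot: [3.141, 0.001, 2.966]
wrist_force: [0.9, 0.1, -1.4]
finger_gap: 33.1
finger_force: 30.0
pos [469.9 239.9 102.1] rot [3.141e+00 1.000e-03 2.966e+00] j [ 0.4   0.36  1.7  -0.    1.08 -0.99] t 23.6
turn z 0.0 shift after turn [-0.01 -0.    1.33] shift before turn [-0.01 -0.    1.33]
```

View pics/hv3.png

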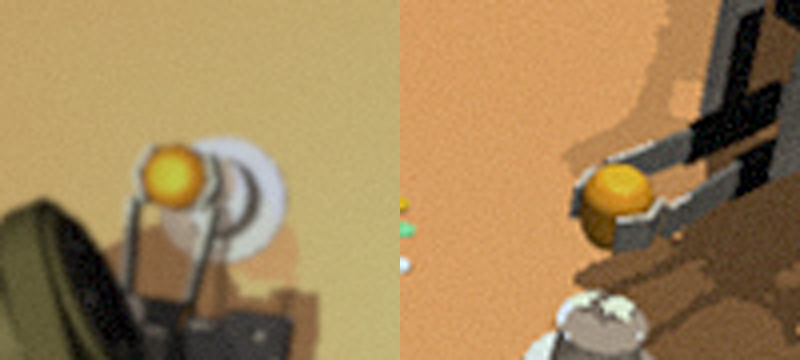

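The stone is clamped in the V-jaws, level at (172,177) in the top half, and is clear of the stand. Now I'll carry it over the panel.

```bash
python3 go.py 595.4 -34.2 111; python3 -m creep '-.08 -.1 -.1 0 0 0;-.2 -.25 -.13 0 0 0;-.35 -.4 0 0 0 0;-.45 -.5 0 0 0 0;-.45 -.5 0 0 0 0;-.45 -.5 0 0 0 0;-.45 -.5 0 0 0 0;-.45 -.5 0 0 0 0;-.45 -.5 0 0 0 0;-.45 -.5 0 0 0 0;-.35 -.5 0 0 0 0;-.25 -.5 0 0 0 0;-.2 -.4 0 0 0 0;-.1 -.3 0 0 0 0;0 -.2 0 0 0 0;0 -.05 0 0 0 0;0 0 0 0 0 0'; python3 go.py 595.4 -34.2 111
```

```text
pos [469.5 239.7 101.2] rot [-3.141 -0.     2.966] j [ 0.4   0.36  1.7  -0.    1.08 -0.99] t 23.7
turn z 0.0 shift after turn [-4.3  -6.19 -0.24] shift before turn [-4.3  -6.19 -0.24]
clock: 25.82
eef_pos: [610.4, -36.9, 110.7]
eef_rot: [3.142, 0.0, 2.966]
wrist_force: [-0.6, 0.2, -2.3]
finger_gap: 32.8
finger_force: 30.0
pos [610.4 -36.9 110.7] rot [3.142 0.    2.966] j [-0.12  0.52  1.44  0.    1.18 -1.52] t 25.82
turn z 0.0 shift after turn [ 0.38  0.   -0.01] shift before turn [ 0.38  0.   -0.01]
```

```bash
python3 -m creep '.08 0 0 0 0 0;.15 0 0 0 0 0;.1 0 0 0 0 0;.05 0 0 0 0 0;0 0 0 0 0 0;0 0 0 0 0 0;0 0 0 0 0 0'; python3 go.py 595.4 -34.2 111
python3 - <<'E'
from h import *
a=manip.camera("top");b=manip.camera("scene")
f=lambda c,u,v,w,h:cv2.resize(c["color"][v-h:v+h,u-w:u+w,::-1],(400,400),interpolation=cv2.INTER_CUBIC)
cv2.imwrite("pics/fin.png",np.hstack([f(a,343,192,60,60),f(b,320,240,230,230)]))
t=[]
for v in range(150,225):
    for u in range(310,375):
        r,g,bb=a["color"][v,u].astype(int)
        if a["range_z"][v,u]>0:
            p=P(a,u,v)
            if 125<p[2]<150 and r-bb>60: t.append(p)
t=np.array(t);print(len(t),t.mean(0).round(1) if len(t) else "",t.max(0).round(1) if len(t) else "")
E
```

```text
clock: 26.7
eef_pos: [595.6, -34.5, 110.6]
eef_rot: [-3.142, -0.0, 2.965]
wrist_force: [0.5, 0.2, -2.6]
finger_gap: 33.0
finger_force: 30.0
pos [595.6 -34.5 110.6] rot [-3.142 -0.     2.965] j [-0.12  0.49  1.48 -0.    1.17 -1.51] t 26.7
turn z 0.0 shift after turn [ 0.01  0.01 -0.01] shift before turn [ 0.01  0.01 -0.01]
0
```

View pics/fin.png

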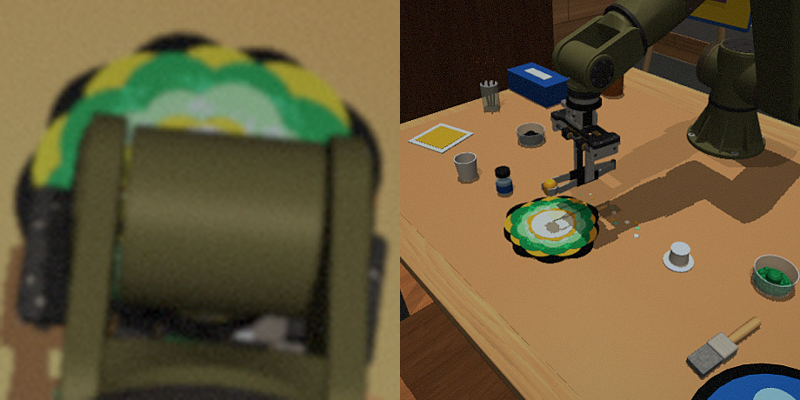

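In the scene half the stone is held in the tongs at (549,186), above the panel, with the jar, cup and brush in place and the pebbles in the tubs. One numeric check of the stone's position before handing in.

Run:
```python
from h import *
import pickle
c=manip.camera("scene");t=[]
for v in range(205,245):
    for u in range(242,285):
        if c["range_z"][v,u]>0:
            p=P(c,u,v)
            if 95<p[2]<145 and int(c["color"][v,u,0])-int(c["color"][v,u,2])>60 and p[0]>650: t.append(np.r_[p,u,v])
t=np.array(t);print(len(t),t.min(0).round(1),t.max(0).round(1));m=(t[:,3:].min(0)+t[:,3:].max(0))/2
print("centre",P(c,*m,119).round(1))
c0=pickle.load(open("scene.pkl","rb"));print("panel",P(c0,266,267,14).round(1))
```

```text
187 [652.2 -71.1 104.6 252.  212. ] [701.8 -30.4 140.5 278.  234. ]
centre [675.5 -54.1 119. ]
panel [683. -49.  14.]
```

```bash
python3 -c "
from cell import manip
print(manip.sign_off())"
```

```text
the job is handed in; nothing more can be done
None
```

The job is handed in at about 27 s: both pebbles are in the tubs of their own colour, and the gilded stone is held in the tongs, its centre about 10.5 cm above the panel's pale centre by the arm's reading, while the last camera check, blurred by jaw pixels, put it about 1 cm off-centre.

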